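# Let the painting turner back to upright and lock it

## Task

The row of freshly painted tin soldiers on the painting turner has been wound over away from the robot. Gently press down the black thumb pad on the tail of the yellow pawl so that its nose lifts clear of the toothed wheel, keep it clear while the sprung drum turns back by itself, and let go of the pad in time for the pawl to drop in and catch the drum with the soldiers standing upright. Then prove that the pawl holds: put about 10 N of downward push on the red crank handle for half a second and come away. Never press harder than 20 N on any part of the turner, do not touch the wet soldiers, and leave the two paint bottles and the black-primed figure beside it alone.

Things in the scene. Friction and masses are not known exactly. Their poses are not given: they have to be found in the camera images.
- turner: Painting turner, fixed on the table: plywood base 270 x 250 x 12 mm, two cheeks carrying a wooden drum 64 mm thick on a level axle 110 mm above the table, over the origin. Origin: centre of the base's underside; z up, x away from the robot at yaw 0, y along the axle. Ratchet wheel and yellow pawl at its +y end (plane y = +102 mm), crank at its -y end. No part is higher than 200 mm.
- drum (a joint): Drum angle, rad. 0 = soldiers upright; positive = wound, they lean to the turner's +x. With the pawl clear a damped spring turns it down at about 0.4 rad/s when far wound and 0.1 to 0.2 near 0, on past 0 to a stop at -0.6. 12 saw teeth (tip radius 48 mm): caught only at 0, 0.524, 1.047, 1.571, 2.094; to catch at 0, drop the pawl at 0.10 to 0.45. It starts caught at 2.094.
- pawl (a joint): Angle of the yellow pawl, rad. About 0 (+-0.03) = nose down in the wheel; positive = nose lifted. From 0.14 it is clear of the teeth; hard stop at 0.20. A spring pushes the nose down: holding it lifted takes about 4 to 8 N on the pad, and up to 13 N at first to slide the nose out under load.
- pawl_tail (a point): Middle of the pawl's tail (arm 8 mm thick), under the thumb pad. With the pawl down it is at x -122, y +102, z +162 mm in the turner's frame, 50 mm from the pivot (which lies towards +x); the tail goes down as the nose lifts. The black pad stands straight above it on an adjusting screw, its top 17 to 27 mm above this point: differs each time, not measured, find it by touch or sight.
- pawl_nose (a point): Tip of the pawl, a round edge of 3.5 mm radius, on top of the wheel. Pad: 26 mm across, flat, 6 mm thick; its screw does not slip when pressed. From first touch, pressing the pad down 8 mm lifts this tip just clear of the teeth, 11 mm meets the hard stop where force rises steeply; about 9.5 mm is right. Free space above.
- crank: Red crank handle on the drum: round bar 16 mm thick, 46 mm long, along the turner's y, 60 mm from the axle. Origin: middle of the bar. At drum angle 0 it is at x -60, y -141, z +110 mm in the turner's frame; a push straight down there works in the letting-back direction, against the pawl, and feels rigid. Open space above and around it.
- figures: Four wet-painted tin soldiers, 49 mm tall, on a strip 136 mm long along the drum; they turn with it. Origin: on the drum's axle, mid-length; z points from the axle through the soldiers, whose hats end 87 mm from the axle.
- red_paint: Red dropper bottle, 25 mm across, 76 mm tall, standing loose near the turner; bystander. Origin: centre of its underside.
- blue_paint: Blue dropper bottle, 25 mm across, 76 mm tall, standing loose near the turner; bystander. Origin: centre of its underside.
- primed_figure: Black-primed soldier on a cork 32 mm across, 79 mm tall in all, standing loose near the turner; bystander. Origin: centre of its underside.

How it is judged (in metres and radians):
On the way, in this order (a step that is already met when the one before it is completed fails the run):
1. the pawl is lifted clear of the wheel (value of joint pawl above 0.13 rad and contact force between the fingers and turner above 1 N), for 0.3 s.
2. the pad is let go and the pawl has dropped and caught the drum with the soldiers upright (value of joint drum between -0.08 and 0.08 rad and value of joint pawl below 0.045 rad and velocity of joint drum between -0.05 and 0.05 rad/s and contact force between the fingers and turner below 0.5 N), for 0.3 s.
3. the crank handle is pushed with at least 6 N while the pawl holds the drum upright (value of joint drum between -0.08 and 0.08 rad and value of joint pawl below 0.045 rad and velocity of joint drum between -0.05 and 0.05 rad/s and contact force between the fingers and crank above 6 N), for 0.3 s.
At the end, for the whole second after the job is handed in: The soldiers stand upright (within 0.08 rad), the drum is at rest, the pawl is down in the wheel (below 0.045 rad), the robot is clear, and the three bystanders stand upright (all of step 2 and angle between each of red_paint, blue_paint, primed_figure's own z axis and vertical below 0.2 rad); the robot touches nothing.
It fails at once if more than 25 N on any part of the turner (contact force between the fingers and turner above 25 N).
It fails at once if a wet soldier is touched (contact force between any of the fingers, the arm and figures above 0.3 N).
It fails at once if a bystander is shifted by more than 10 mm (distance of any of red_paint, blue_paint, primed_figure from where it was at the start of the episode above 0.01 m).
It also fails if it takes over 58 s, if anything falls off the work surface, if the arm or the gripper's body presses on something with over 40 N, if the wrist force passes 120 N, or if a joint passes its speed limit or range.

## Robot

A 6-joint arm with a two-finger parallel gripper is mounted at the origin on the work surface. World frame = base frame: x ahead of the robot, y to its left, z up, the work surface at z = 0. Lengths are in mm, angles in rad, forces in N, time in s.
With the tool pointing down it reaches from about 400 to 925 mm from the base axis. Payload 12.5 kg.
Tool frame: the origin (TCP) lies midway between the tips of the shut fingers; the grasp point (between the pads) lies 19 mm behind it; z points along the fingers, y is the line along which they close (so a half turn about z gives the same grasp; the last joint's range is limited). The gripper opens to 95 mm and grips with 3 to 60 N. Pads are 20 mm wide; open, the fingers measure 119 mm over their backs; the gripper's body (75 mm by 180 mm) begins 59 mm behind the grasp point.
Start: joints at [-1.309, 0.491, 1.559, -0, 1.092, -0.106], TCP at [224.751, -583.21, 214.661] pointing down, gripper open.
Joint ranges: [-3.1, 3.1], [-0.84, 2.19], [0.05, 2.79], [-1.13, 4.28], [0.06, 2.93], [-2.69, 2.69]. Speed limits (rad/s): [2.22, 2.22, 2.79, 3.14, 3.14, 3.14].

## Interface

Orientations are given as [roll, pitch, yaw] about the fixed x, y, z axes, in that order (R = Rz(yaw) Ry(pitch) Rx(roll)).
In Python, from cell import readout, eyes, env gives the robot as it stands.
- The arm moves only by the tool move_arm, never from a script. Its argument "plan" is a list of rows, each a list of 3 entries, a list of its own where there are three numbers: the turn, a rotation vector about the tool's x, y, z in degrees, then the shift along the tool's x, y, z in m, then the gripper command: -1 is shut, 1 is fully open, values between are in proportion. In form: [[[ax, ay, az], [x, y, z], jaw], ...]. A call has 1 to 5 rows; each row is the pose to reach, as a shift and turn from the pose commanded when the call began, along the tool's axes at that moment; what a row does not reach only later rows make up. A row lasts 1/8 s, in which the tool goes at most 62.5 mm and 10.7 degrees, less where a joint would pass 70% of its speed; a pose out of reach is approached as far as the arm can. A call with a gripper value outside its range is refused whole. The fingers move at their own pace and stop on an object; the grip force is fixed at half the most. Time passes only in rows, so rows that repeat a pose let the fingers close. It gives the time, the measured TCP pose, the force, the opening and the grip force at its end, in the units of the state.
- readout.state(): the state, without advancing time (a new reading comes with each control period).
- eyes.read_camera(name): name is "scene" or "top" or "wrist"; returns a dict with "img" (420x560x3 uint8, red, green, blue), "K" (3x3 intrinsics, pixels), "dist" ([k1, k2, p1, p2, k3] as OpenCV has them; the pictures are not rectified), "extrinsics" (4x4, takes a point from camera to world coordinates). Camera axes: x right, y up, looking along -z (the intrinsics and any distortion apply to the point x, -y, -z); pixel columns grow to the right and rows downward; lengths in mm; the calibration is good to about 2 mm. A picture is of the moment at which its call begins. There is no depth.
- env.job_done(): hands the job in; it is judged then, once.
Trained networks look in a picture, given as the dict that the camera call returned (one of the last four; its "shot" number tells which), for a name from the list of things; names that differ only in an ending like _2 or _b are one class to them, and where a whole thing is asked for, a point or a joint stands for the part that bears it (a point fixed in the world has none). Each returns a list of dicts, best first, with "score" (0 to 1); they miss things now and then, are a little off and sometimes report something else, mostly with a low value. They report only what shows in the picture. A call takes as long as a camera call.
- eyes.cut_out(picture, name): "mask" (420x560 bool, what is visible of it) and "uv" ([column, row] in pixels, amid what is visible of it).
The state is a dict: "t": time; "joints": joint angles; "qvel": joint speeds; "tau": joint torques, N m; "eef_pos": TCP position; "tcp_rot": TCP orientation; "ft_force": force on the tool from outside, world axes, zero at the start; "moment": the same for the moment, N m; "opening": opening from 0.0 (shut) to 1.0 (fully open); "grip_force": force on a finger pad.
Only numpy, scipy, OpenCV 4.12 (cv2) and the standard library are available. Lean on these libraries where they do the work, as an engineer would, in place of code of your own. Each camera call takes 0.05 s, during which the arm holds its last target. There are 200 camera calls.

## Working session

There is one attempt and no reset: what is moved stays moved. The work goes in short steps, Python scripts to look and compute and a tool call to move; the robot and the scene stay as the last step left them, time stands still between calls to the robot, and variables do not carry over. Pictures are saved under pics/ and viewed, at most 10 in all, crops included, and the job is handed in when it is done.

Besides the shell and the picture viewer there is one more tool, called after "Call:" as name(argument=value, ...), one argument or row to a line, values as JSON. move_arm: Moves the arm, as the interface text tells. Its arguments: {"type":"object","properties":{"plan":{"type":"array","items":{"type":"array"}}},"required":["plan"]}

```bash
ls; mkdir -p pics
cat > h.py <<'E'
import numpy as np, cv2
from cell import readout, eyes, env
def ray(p,uv):
    q=cv2.undistortPoints(np.array([[uv]],float),np.array(p["K"],float),np.array(p["dist"],float))[0,0]
    E=np.array(p["extrinsics"]); d=E[:3,:3]@np.array([q[0],-q[1],-1.]); return E[:3,3],d/np.linalg.norm(d)
def proj(p,X):
    E=np.linalg.inv(np.array(p["extrinsics"])); c=(E[:3,:3]@np.atleast_2d(X).T).T+E[:3,3]; c=c*[1,-1,-1]
    return cv2.projectPoints(c,np.zeros(3),np.zeros(3),np.array(p["K"],float),np.array(p["dist"],float))[0][:,0]
def atz(p,uv,z):
    o,d=ray(p,uv); return o+d*(z-o[2])/d[2]
def save(p,n): cv2.imwrite("pics/%s.png"%n,cv2.cvtColor(p["img"],cv2.COLOR_RGB2BGR))
E
python3 - <<'E'
from h import *
print(readout.state())
ps={}
for n in ["scene","top"]:
    p=eyes.read_camera(n); save(p,n+"0"); ps[n]=p
    print(n,np.round(p["extrinsics"],2).tolist(), np.round(p["K"],1).tolist())
    for t in ["turner","pawl","pawl_tail","pawl_nose","crank","figures","red_paint","blue_paint","primed_figure"]:
        print(t,[(round(r["score"],2),np.round(r["uv"]).tolist(),int(r["mask"].sum())) for r in eyes.cut_out(p,t)[:2]])
cv2.imwrite("pics/both0.png",cv2.cvtColor(np.vstack([cv2.resize(ps[n]["img"],(400,300)) for n in ps]),cv2.COLOR_RGB2BGR))
E
```

```text
pics
{'t': 0.0, 'joints': array([-1.30860976e+00,  4.91557059e-01,  1.55942331e+00,  1.65041560e-06,
        1.09168643e+00, -1.05610916e-01]), 'qvel': array([-3.50132015e-05,  7.56921121e-04,  3.84497779e-04,  2.46706088e-03,
       -5.31641866e-04, -3.65010572e-04]), 'tau': array([ 1.43725885e-05, -6.12644434e+01, -2.58184969e+01,  6.92049810e-02,
        4.82442684e-02, -1.64815433e-04]), 'eef_pos': array([ 224.68162337, -582.97426302,  214.07229767]), 'tcp_rot': array([-3.14052464e+00, -1.14686912e-04,  3.67796657e-01]), 'ft_force': array([-0.69419082,  0.84056064, -0.22802836]), 'moment': array([-0.01835497,  0.007918  , -0.03046617]), 'grip_force': 0.0, 'opening': 0.9993065088074731}
scene [[0.23, -0.84, 0.5, 1014.12], [0.97, 0.19, -0.12, -73.54], [0.01, 0.51, 0.86, 833.56], [0.0, 0.0, 0.0, 1.0]] [[479.1, 0.0, 286.0], [0.0, 479.1, 216.3], [0.0, 0.0, 1.0]]
turner [(0.78, [286.0, 259.0], 18841)]
pawl [(0.96, [313.0, 154.0], 627)]
pawl_tail [(0.79, [313.0, 153.0], 608)]
pawl_nose [(0.97, [310.0, 153.0], 710)]
crank [(0.93, [215.0, 260.0], 370)]
figures [(0.61, [290.0, 259.0], 1217)]
red_paint [(0.85, [191.0, 340.0], 319)]
blue_paint [(0.66, [291.0, 236.0], 5421), (0.56, [238.0, 178.0], 296)]
primed_figure [(0.64, [366.0, 200.0], 340)]
top [[0.11, 0.97, -0.21, 399.62], [-0.99, 0.11, -0.02, 3.45], [0.01, 0.22, 0.98, 975.35], [0.0, 0.0, 0.0, 1.0]] [[414.1, 0.0, 286.4], [0.0, 414.1, 212.1], [0.0, 0.0, 1.0]]
turner [(0.84, [288.0, 211.0], 11874)]
pawl [(0.76, [240.0, 246.0], 403)]
pawl_tail [(0.72, [242.0, 240.0], 398), (0.3, [286.0, 212.0], 11940)]
pawl_nose [(0.76, [242.0, 237.0], 443)]
crank [(0.81, [348.0, 174.0], 275), (0.33, [299.0, 287.0], 109)]
figures [(0.63, [278.0, 176.0], 305), (0.39, [346.0, 172.0], 305)]
red_paint [(0.67, [372.0, 162.0], 156)]
blue_paint [(0.71, [282.0, 178.0], 272)]
primed_figure [(0.73, [374.0, 164.0], 173), (0.58, [203.0, 234.0], 163)]
```

View pics/scene0.png

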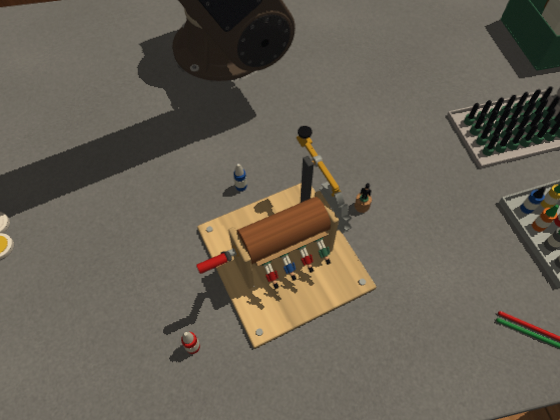

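View pics/top0.png

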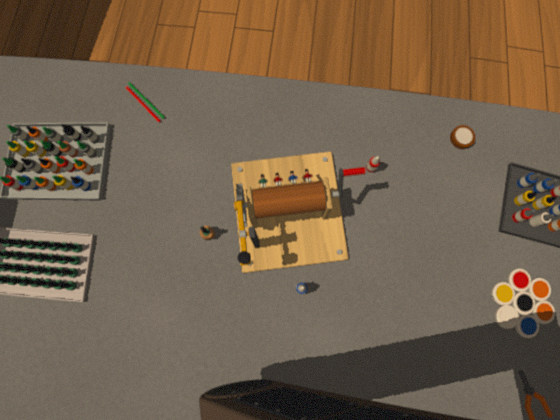

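The scene picture shows the black pad at (305,132), crank bar (215,262), blue bottle (240,178), red bottle (190,343) and primed figure (366,197). The top picture shows the pad at (244,258) and the base corners at (233,163), (332,153), (347,260) and (242,271).

Run:
```python
from h import *
from scipy.optimize import least_squares
S=eyes.read_camera("scene");T=eyes.read_camera("top")
C=np.array([[135,125,12],[135,-125,12],[-135,-125,12],[-135,125,12]],float)
def W(v,X):
    c,s=np.cos(v[2]),np.sin(v[2]); X=np.atleast_2d(X); return np.c_[v[0]+c*X[:,0]-s*X[:,1],v[1]+s*X[:,0]+c*X[:,1],X[:,2]]
ts=np.array([[233,163],[332,153],[347,260],[242,271]]);ss=np.array([[374,287],[255,341],[197,234],[320,183]])
def f(v):
    P=np.array([[-122,102,162+v[3]]])
    return np.r_[(proj(T,W(v,C))-ts).ravel(),((proj(S,W(v,C))-ss)[:3]).ravel(),(proj(T,W(v,P))-[244,258]).ravel(),(proj(S,W(v,P))-[305,132]).ravel()]
o0=atz(T,[288,211],12)
r=least_squares(f,[o0[0],o0[1],0.1,20],loss="soft_l1");print(np.round(r.x,3));print(np.round(f(r.x),1))
v=r.x
print("pad",W(v,[-122,102,162+v[3]]),"crank0",W(v,[-60,-141,110]))
print("pads sep", atz(T,[244,258],185),atz(S,[305,132],185))
for n,s,t in [("red",(190,343),(373,163)),("blue",(240,178),(302,288)),("primed",(366,197),(207,233))]:
    print(n,atz(S,s,40)[:2],atz(T,t,40)[:2])
np.save("v.npy",v)
```

```text
[6.17099e+02 1.89240e+01 2.27000e-01 1.95340e+01]
[ -1.7  -1.    0.2  -1.6   0.9   0.2  -0.9   1.2   2.1  -1.1  -3.4   4.5
  -1.  -11.2  -0.6  -0.3  -0.3   0.1]
pad [[475.29697398  90.89809458 181.53363238]] crank0 [[ 590.31986918 -131.95327648  110.        ]]
pads sep [474.58517847  89.27629282 185.        ] [478.08485758  90.62304708 185.        ]
red [ 757.63276373 -171.23489071] [ 748.25184123 -170.0871841 ]
blue [446.35548647 -30.71188602] [436.74557832 -32.43063524]
primed [546.83027389 203.76375649] [535.23501732 197.1862828 ]
```

```bash
cat >> h.py <<'E'
from scipy.spatial.transform import Rotation as R
v=np.load("v.npy") if __import__("os").path.exists("v.npy") else None
def W(X):
    c,s=np.cos(v[2]),np.sin(v[2]); X=np.atleast_2d(X); return np.c_[v[0]+c*X[:,0]-s*X[:,1],v[1]+s*X[:,0]+c*X[:,1],X[:,2]]
def to(P,yaw,cur=None):
    s=readout.state(); p,r=(s["eef_pos"],s["tcp_rot"]) if cur is None else cur
    A=R.from_euler("xyz",r); B=R.from_euler("xyz",[np.pi,0,yaw])
    print("t",round(s["t"],2),"shift m",np.round(A.inv().apply(np.array(P)-p)/1000,4),"turn",np.round((A.inv()*B).as_rotvec(degrees=True),1))
def crank(th): return W([-60*np.cos(th),-141,110+60*np.sin(th)])
def theta(p,bias=0):
    r=eyes.cut_out(p,"crank")
    if not r: return None
    ths=np.linspace(-.6,2.3,600); e=[np.linalg.norm(proj(p,crank(t))[0]-r[0]["uv"]) for t in ths]; i=int(np.argmin(e))
    return round(ths[i],3),round(e[i],1),round(r[0]["score"],2),np.round(r[0]["uv"],1)
E
python3 - <<'E'
from h import *
to([430,-300,260],1.8)
for n in ["scene","top"]:
    p=eyes.read_camera(n); print(theta(p),proj(p,crank(2.094)),[proj(p,crank(t))[0].round() for t in (1.5,1,.5,.27,0)])
E
```

```text
t 1.1 shift m [ 0.2934 -0.1905 -0.0454] turn [  0.    0.  -82.1]
(np.float64(2.092), np.float64(3.4), 0.93, array([212.3, 260.1])) [[209.16826003 261.45728595]] [array([200., 241.]), array([195., 230.]), array([193., 227.]), array([193., 228.]), array([194., 232.])]
(np.float64(-0.6), np.float64(149.3), 0.65, array([205.2, 231.5])) [[355.07492022 172.34238892]] [array([358., 187.]), array([360., 202.]), array([359., 214.]), array([358., 217.]), array([357., 220.])]
```

Call:
move_arm(
  plan=[
    [[0,0,-50],[0.29,-0.19,-0.045],-1],
    [[0,0,-50],[0.29,-0.19,-0.045],-1],
    [[0,0,-50],[0.29,-0.19,-0.045],-1],
    [[0,0,-50],[0.29,-0.19,-0.045],-1],
    [[0,0,-50],[0.29,-0.19,-0.045],-1],
  ],
)

```text
t: 1.92
eef_pos: [406.5, -329.9, 255.4]
tcp_rot: [3.141, 0.0, 1.245]
ft_force: [0.7, -0.6, 0.4]
opening: 0.53
grip_force: 0.0
```

Run:
```python
from h import *
print(readout.state()["eef_pos"],readout.state()["tcp_rot"])
to([475,91,235],1.8)
```

```text
[ 406.47800978 -329.86978415  255.35838133] [3.14099287e+00 3.44206202e-04 1.24517647e+00]
t 1.93 shift m [ 0.4207 -0.0697  0.0202] turn [  0.    0.  -31.8]
```

Call:
move_arm(
  plan=[
    [[0,0,-32],[0.3,-0.05,0],-1],
    [[0,0,-32],[0.3,-0.05,0],-1],
    [[0,0,-32],[0.3,-0.05,0],-1],
    [[0,0,-32],[0.3,-0.05,0],-1],
    [[0,0,-32],[0.3,-0.05,0],-1],
  ],
)

```text
t: 2.55
eef_pos: [455.6, -29.4, 255.2]
tcp_rot: [3.141, 0.0, 1.799]
ft_force: [0.7, 0.2, 0.7]
opening: 0.023
grip_force: 0.0
```

Call:
move_arm(
  plan=[
    [[0,0,0],[0,0,0],-1],
    [[0,0,0],[0,0,0],-1],
  ],
)

```text
t: 2.8
eef_pos: [455.6, -31.8, 254.9]
tcp_rot: [3.142, 0.0, 1.8]
ft_force: [-0.1, 0.2, 0.2]
opening: 0.003
grip_force: 0.0
```

Run:
```python
from h import *
print(readout.state()["eef_pos"],readout.state()["tcp_rot"])
to([475,91,225],1.8)
```

```text
[455.59770278 -31.75878162 254.89988872] [3.14150326e+00 3.81213361e-04 1.79972908e+00]
t 2.8 shift m [0.1152 0.0468 0.0299] turn [ 0.  0. -0.]
```

Call:
move_arm(
  plan=[
    [[0,0,0],[0.115,0.047,0.015],-1],
    [[0,0,0],[0.115,0.047,0.015],-1],
    [[0,0,0],[0.115,0.047,0.03],-1],
    [[0,0,0],[0.115,0.047,0.03],-1],
  ],
)

```text
t: 3.3
eef_pos: [475.2, 90.2, 224.1]
tcp_rot: [-3.14, -0.0, 1.798]
ft_force: [0.1, 0.4, 0.7]
opening: 0.007
grip_force: 0.0
```

Run:
```python
from h import *
print(readout.state())
w=eyes.read_camera("wrist");s=eyes.read_camera("scene");t=eyes.read_camera("top")
print(eyes.cut_out(t,"figures")[:1] and [(r["score"],r["uv"]) for r in eyes.cut_out(t,"figures")])
print([(r["score"],r["uv"],r["mask"].sum()) for r in eyes.cut_out(s,"figures")], theta(s))
f=lambda th,r:W([r*np.sin(th),0,110+r*np.cos(th)])
print(proj(s,f(2.094,62)))
c=cv2.resize(s["img"][90:310,170:390],(400,400));d=cv2.resize(w["img"],(400,300));e=cv2.resize(t["img"][130:290,190:370],(400,300))
cv2.imwrite("pics/m1.png",cv2.cvtColor(np.hstack([np.vstack([c,np.zeros((200,400,3),np.uint8)]),np.vstack([d,e])]),cv2.COLOR_RGB2BGR))
P=W([-122,102,181]);print(P,proj(w,P),proj(w,W([-122,102,187])))
```

```text
{'t': 3.3, 'joints': array([ 5.11379829e-02,  2.80275457e-01,  1.88114576e+00, -3.15477574e-04,
        9.82150526e-01, -1.76044435e-01]), 'qvel': array([-0.01913569, -0.02168631, -0.01885106,  0.00016304,  0.01958478,
        0.00045761]), 'tau': array([  1.41656823, -43.51191044, -23.16035271,   0.10258842,
        -0.24848683,   0.04366372]), 'eef_pos': array([475.16365861,  90.23495009, 224.06088336]), 'tcp_rot': array([-3.13959824e+00, -8.86314759e-05,  1.79815408e+00]), 'ft_force': array([0.06834381, 0.36845989, 0.687735  ]), 'moment': array([ 0.01459826, -0.13752617,  0.00894801]), 'grip_force': 0.0, 'opening': 0.006867357065234955}
[(0.88, [293.1, 176.9])]
[(0.9, [289.1, 260.1], np.int64(1196))] (np.float64(2.106), np.float64(4.7), 0.73, array([213.7, 260.1]))
[[296.36547397 260.97932932]]
[[475.29697398  90.89809458 181.        ]] [[281.32275233 232.08035652]] [[281.25563447 234.89153611]]
```

View pics/m1.png

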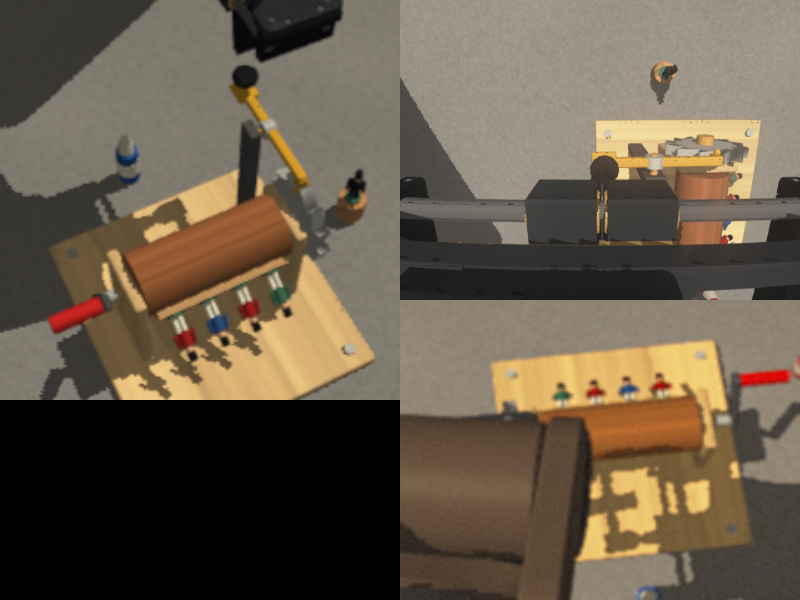

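Wrist picture: the pad is at about (286,235), against a prediction of (281,233). The tool is well centred and both fixed cameras still see the soldiers, so I go down to feel for the pad.

Call:
move_arm(
  plan=[
    [[0,0,0],[0,0.001,0.015],-1],
    [[0,0,0],[0,0.001,0.03],-1],
    [[0,0,0],[0,0.001,0.031],-1],
    [[0,0,0],[0,0.001,0.032],-1],
    [[0,0,0],[0,0.001,0.032],-1],
  ],
)

```text
t: 4.28
eef_pos: [476.5, 91.4, 193.1]
tcp_rot: [3.141, 0.0, 1.799]
ft_force: [-0.4, -0.1, 0.3]
opening: 0.004
grip_force: 0.0
```

Call:
move_arm(
  plan=[
    [[0,0,0],[0,0,0.001],-1],
    [[0,0,0],[0,0,0.002],-1],
    [[0,0,0],[0,0,0.002],-1],
  ],
)

```text
t: 4.65
eef_pos: [476.3, 91.3, 190.8]
tcp_rot: [-3.142, 0.0, 1.799]
ft_force: [0.1, -0.1, -0.0]
opening: 0.004
grip_force: 0.0
```

Call:
move_arm(
  plan=[
    [[0,0,0],[0,0,0.001],-1],
    [[0,0,0],[0,0,0.002],-1],
    [[0,0,0],[0,0,0.002],-1],
  ],
)

```text
t: 5.03
eef_pos: [476.2, 91.3, 189.4]
tcp_rot: [3.141, 0.0, 1.799]
ft_force: [-3.2, -1.3, 8.3]
opening: 0.008
grip_force: 4.3
```

Call:
move_arm(
  plan=[
    [[0,0,0],[0,0,0.0007],-1],
    [[0,0,0],[0,0,0.0015],-1],
    [[0,0,0],[0,0,0.0022],-1],
    [[0,0,0],[0,0,0.003],-1],
  ],
)

```text
t: 5.52
eef_pos: [475.1, 91.1, 186.5]
tcp_rot: [-3.139, 0.0, 1.799]
ft_force: [-11.3, -2.8, 16.1]
opening: 0.003
grip_force: 8.0
```

The pad is swinging back as it tips and dragging the tool sideways (11 N), so I follow it along turner -x.

Call:
move_arm(
  plan=[
    [[0,0,0],[0,-0.001,0],-1],
    [[0,0,0],[0,-0.0018,0],-1],
    [[0,0,0],[0,-0.0018,0],-1],
  ],
)

```text
t: 5.9
eef_pos: [474.7, 90.9, 186.5]
tcp_rot: [3.141, 0.0, 1.799]
ft_force: [-1.7, 0.6, 8.0]
opening: 0.005
grip_force: 4.1
```

Call:
move_arm(
  plan=[
    [[0,0,0],[0,-0.0006,0.001],-1],
    [[0,0,0],[0,-0.0012,0.002],-1],
    [[0,0,0],[0,-0.0018,0.003],-1],
  ],
)

```text
t: 6.28
eef_pos: [473.2, 90.6, 183.3]
tcp_rot: [3.14, 0.0, 1.799]
ft_force: [0.1, -0.7, 2.9]
opening: 0.005
grip_force: 1.5
```

Call:
move_arm(
  plan=[
    [[0,0,0],[0,-0.0005,0.001],-1],
    [[0,0,0],[0,-0.001,0.002],-1],
    [[0,0,0],[0,-0.0015,0.003],-1],
  ],
)

```text
t: 6.65
eef_pos: [471.6, 90.2, 179.8]
tcp_rot: [3.141, 0.0, 1.799]
ft_force: [1.0, -0.8, 4.0]
opening: -0.0
grip_force: 1.5
```

```bash
cat >> h.py <<'E'
fg=lambda th,r:W([r*np.sin(th),0,110+r*np.cos(th)])
def figth(p,r0=62):
    r=eyes.cut_out(p,"figures")
    if not r: return None
    ths=np.linspace(-.7,2.4,700); q=np.array([proj(p,fg(t,r0))[0] for t in ths]); e=np.abs(q[:,1]-r[0]["uv"][1]+ (q[:,0]-r[0]["uv"][0])*0.3); i=int(np.argmin(e))
    return round(ths[i],3),round(r[0]["score"],2),r[0]["uv"],q[i].round(1)
E
python3 - <<'E'
from h import *
s=eyes.read_camera("scene");print(readout.state()["t"],theta(s),figth(s),readout.state()["ft_force"],readout.state()["eef_pos"])
E
```

```text
6.7 (np.float64(2.034), np.float64(6.8), 0.89, array([214.5, 256.6])) (np.float64(2.391), 0.94, [291.0, 259.9], array([293.3, 259.2])) [1.31724927 0.56098162 4.07442653] [471.47796487  90.19827833 179.81917522]
```

Call:
move_arm(
  plan=[
    [[0,0,0],[0,0,0],-1],
    [[0,0,0],[0,0,0],-1],
    [[0,0,0],[0,0,0],-1],
    [[0,0,0],[0,0,0],-1],
    [[0,0,0],[0,0,0],-1],
  ],
)

```text
t: 7.42
eef_pos: [471.4, 90.2, 179.8]
tcp_rot: [3.142, 0.0, 1.799]
ft_force: [2.1, 0.9, 3.0]
opening: 0.007
grip_force: 1.5
```

```bash
cat > l.py <<'E'
from h import *
s=eyes.read_camera("scene");print(readout.state()["t"],theta(s),figth(s),readout.state()["ft_force"],readout.state()["eef_pos"])
E
python3 l.py
```

```text
7.475 (np.float64(2.3), np.float64(78.1), 0.73, array([289.5, 258. ])) (np.float64(1.176), 0.88, [293.2, 249.7], array([298.2, 248.3])) [1.37500461 0.10144864 3.31531676] [471.34947419  90.18787554 179.81831526]
```

Call:
move_arm(
  plan=[
    [[0,0,0],[0,0,0],-1],
    [[0,0,0],[0,0,0],-1],
    [[0,0,0],[0,0,0],-1],
    [[0,0,0],[0,0,0],-1],
    [[0,0,0],[0,0,0],-1],
  ],
)

```text
t: 8.2
eef_pos: [471.4, 90.2, 179.8]
tcp_rot: [-3.142, 0.0, 1.799]
ft_force: [2.8, -0.1, 4.2]
opening: 0.003
grip_force: 1.5
```

```bash
cat > l.py <<'E'
from h import *
import sys
s=eyes.read_camera("scene");print(readout.state()["t"],theta(s),figth(s),readout.state()["ft_force"])
if len(sys.argv)>1: cv2.imwrite("pics/%s.png"%sys.argv[1],cv2.cvtColor(cv2.resize(s["img"][150:350,180:400],(660,600),interpolation=cv2.INTER_CUBIC),cv2.COLOR_RGB2BGR)); print([(t,proj(s,fg(t,87))[0].round(),((proj(s,fg(t,87))[0]-[180,150])*3).round()) for t in (1.8,1.5,1,.5,.28,0)])
E
python3 l.py a1
```

```text
8.25 (np.float64(1.608), np.float64(8.0), 0.73, array([209.3, 241.4])) (np.float64(1.123), 0.65, [293.4, 248.1], array([297.9, 246.7])) [ 1.92923223 -0.44436475  4.14891624]
[(1.8, array([305., 273.]), array([374., 369.])), (1.5, array([306., 268.]), array([378., 353.])), (1, array([303., 250.]), array([370., 299.])), (0.5, array([295., 225.]), array([344., 225.])), (0.28, array([290., 214.]), array([329., 191.])), (0, array([283., 201.]), array([309., 153.]))]
```

View pics/a1.png

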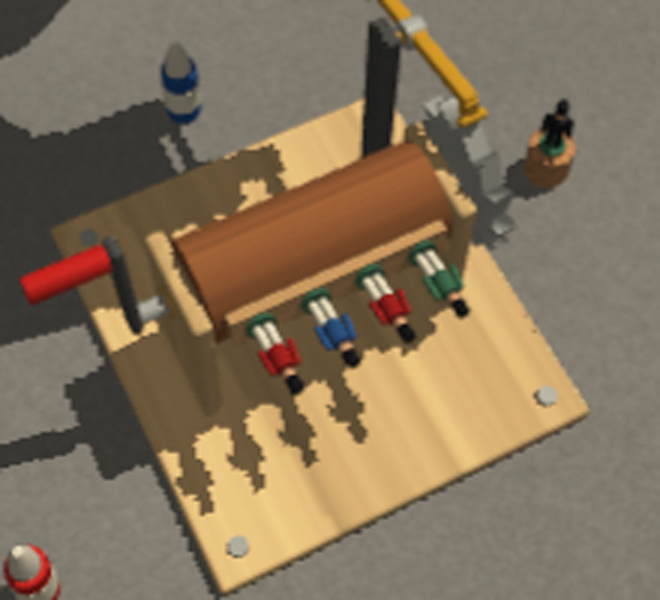

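The hats average to about (378,346) in the crop, which puts the drum near 1.46 rad and turning as expected.

Call:
move_arm(
  plan=[
    [[0,0,0],[0,0,0],-1],
    [[0,0,0],[0,0,0],-1],
    [[0,0,0],[0,0,0],-1],
    [[0,0,0],[0,0,0],-1],
    [[0,0,0],[0,0,0],-1],
  ],
)

```text
t: 8.98
eef_pos: [471.3, 90.2, 179.8]
tcp_rot: [-3.142, 0.0, 1.799]
ft_force: [1.9, 0.9, 4.1]
opening: 0.008
grip_force: 1.5
```

```bash
python3 l.py
```

```text
9.025 (np.float64(1.322), np.float64(7.2), 0.66, array([204.7, 233.5])) (np.float64(1.061), 0.75, [292.0, 246.6], array([297.5, 244.9])) [1.33649791 0.30033584 3.38865977]
```

Call:
move_arm(
  plan=[
    [[0,0,0],[0,0,0],-1],
    [[0,0,0],[0,0,0],-1],
    [[0,0,0],[0,0,0],-1],
    [[0,0,0],[0,0,0],-1],
    [[0,0,0],[0,0,0],-1],
  ],
)

```text
t: 9.75
eef_pos: [471.3, 90.2, 179.8]
tcp_rot: [3.142, 0.0, 1.799]
ft_force: [3.0, -0.4, 2.5]
opening: 0.006
grip_force: 1.5
```

```bash
python3 l.py a2
```

```text
9.8 (np.float64(1.375), np.float64(9.8), 0.93, array([207.7, 233.7])) (np.float64(0.857), 0.85, [291.7, 239.5], array([295.6, 238.4])) [1.39965228 0.29438204 2.82223846]
[(1.8, array([305., 273.]), array([374., 369.])), (1.5, array([306., 268.]), array([378., 353.])), (1, array([303., 250.]), array([370., 299.])), (0.5, array([295., 225.]), array([344., 225.])), (0.28, array([290., 214.]), array([329., 191.])), (0, array([283., 201.]), array([309., 153.]))]
```

View pics/a2.png

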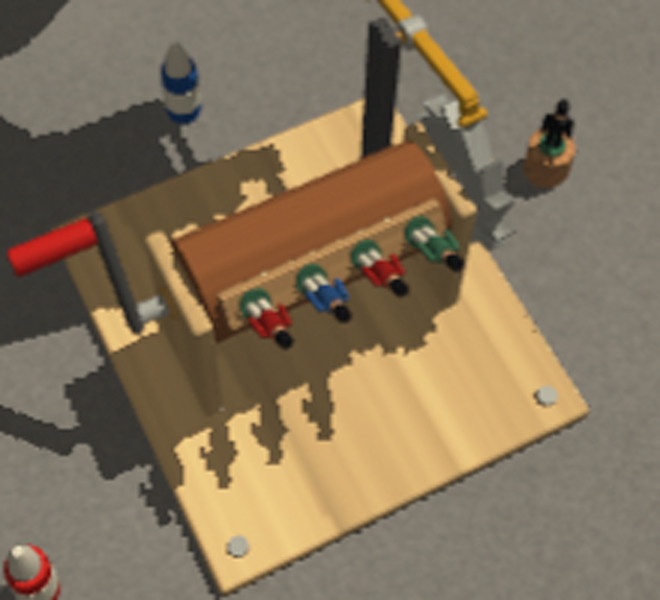

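Hats now average (370,300), so about 1.0 rad at t = 9.8. From here a script will measure the dark hat pixels.

Call:
move_arm(
  plan=[
    [[0,0,0],[0,0,0],-1],
    [[0,0,0],[0,0,0],-1],
    [[0,0,0],[0,0,0],-1],
    [[0,0,0],[0,0,0],-1],
    [[0,0,0],[0,0,0],-1],
  ],
)

```text
t: 10.52
eef_pos: [471.4, 90.2, 179.8]
tcp_rot: [3.142, 0.0, 1.799]
ft_force: [2.2, -0.2, 2.8]
opening: 0.006
grip_force: 1.5
```

```bash
cat >> l.py <<'E'
r=eyes.cut_out(s,"figures")[0]; m=cv2.dilate(r["mask"].astype(np.uint8),np.ones((3,3)))>0; d=m&(s["img"].max(2)<48)
n,_,st,ce=cv2.connectedComponentsWithStats(d.astype(np.uint8),connectivity=8)
k=[(st[i,4],ce[i].round(1).tolist()) for i in range(1,n) if st[i,4]>=4];print(k)
ths=np.linspace(-.6,2.2,281);q=np.array([proj(s,fg(t,82))[0] for t in ths]);h=np.mean([c[1] for c in k],0)
print("hat th",ths[np.argmin(np.linalg.norm(q-h,axis=1))],np.linalg.norm(q-h,axis=1).min())
E
python3 l.py
```

```text
10.575 (np.float64(1.177), np.float64(9.8), 0.59, array([205.4, 228.9])) (np.float64(0.777), 0.67, [293.9, 235.9], array([294.7, 235.6])) [ 1.50310104 -1.58506588  2.95937416]
[(np.int32(5), [318.0, 227.4]), (np.int32(29), [328.0, 228.8]), (np.int32(21), [310.1, 237.0]), (np.int32(30), [290.3, 245.6]), (np.int32(23), [271.2, 254.1])]
hat th 0.8099999999999999 4.30229982148682
```

Call:
move_arm(
  plan=[
    [[0,0,0],[0,0,0],-1],
    [[0,0,0],[0,0,0],-1],
    [[0,0,0],[0,0,0],-1],
    [[0,0,0],[0,0,0],-1],
    [[0,0,0],[0,0,0],-1],
  ],
)

```text
t: 11.35
eef_pos: [471.4, 90.2, 179.8]
tcp_rot: [3.142, 0.0, 1.799]
ft_force: [1.6, 1.2, 3.2]
opening: 0.005
grip_force: 1.5
```

Call:
move_arm(
  plan=[
    [[0,0,0],[0,0,0],-1],
    [[0,0,0],[0,0,0],-1],
    [[0,0,0],[0,0,0],-1],
  ],
)

```text
t: 11.72
eef_pos: [471.3, 90.2, 179.8]
tcp_rot: [-3.142, 0.0, 1.799]
ft_force: [1.0, 0.5, 3.5]
opening: 0.002
grip_force: 1.5
```

```bash
sed -i 's/>=4\]/>=12]/' l.py; python3 l.py
```

```text
11.775 (np.float64(1.085), np.float64(8.4), 0.82, array([203.2, 227.7])) None [1.45819245 0.2140581  3.17193353]Traceback (most recent call last):
  File "l.py", line 5, in <module>
    r=eyes.cut_out(s,"figures")[0]; m=cv2.dilate(r["mask"].astype(np.uint8),np.ones((3,3)))>0; d=m&(s["img"].max(2)<48)
      ~~~~~~~~~~~~~~~~~~~~~~~~~^^^
IndexError: list index out of range
```

```bash
python3 l.py a3
```

```text
11.975 (np.float64(1.216), np.float64(9.4), 0.98, array([205.5, 229.9])) (np.float64(0.586), 0.59, [287.4, 230.3], array([292.3, 228.9])) [1.67617162 0.00922974 3.81967189]
[(1.8, array([305., 273.]), array([374., 369.])), (1.5, array([306., 268.]), array([378., 353.])), (1, array([303., 250.]), array([370., 299.])), (0.5, array([295., 225.]), array([344., 225.])), (0.28, array([290., 214.]), array([329., 191.])), (0, array([283., 201.]), array([309., 153.]))]
[(np.int32(21), [322.6, 214.0]), (np.int32(19), [304.2, 222.2]), (np.int32(21), [284.7, 230.9]), (np.int32(19), [265.2, 239.2])]
hat th 0.5300000000000001 0.3560383297106615
```

View pics/a3.png

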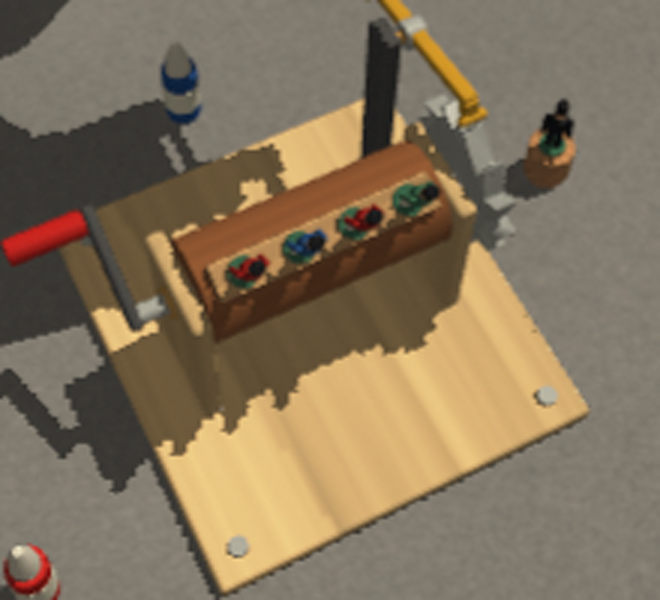

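Hats average (294.2,226.6) in the full picture and the soldiers are seen almost end-on, so the drum is near 0.53 rad and slowing.

Call:
move_arm(
  plan=[
    [[0,0,0],[0,0,0],-1],
    [[0,0,0],[0,0,0],-1],
    [[0,0,0],[0,0,0],-1],
    [[0,0,0],[0,0,0],-1],
    [[0,0,0],[0,0,0],-1],
  ],
)

```text
t: 12.75
eef_pos: [471.4, 90.2, 179.8]
tcp_rot: [-3.142, 0.0, 1.799]
ft_force: [2.8, -0.2, 3.7]
opening: -0.0
grip_force: 1.5
```

```bash
python3 l.py
```

```text
12.8 (np.float64(1.341), np.float64(8.8), 0.88, array([206.4, 233.3])) (np.float64(0.546), 0.61, [285.4, 229.4], array([291.7, 227.5])) [ 1.33720539 -0.23851741  3.48523958]
[(np.int32(20), [319.0, 206.4]), (np.int32(16), [300.4, 214.6]), (np.int32(20), [281.0, 222.9]), (np.int32(16), [261.5, 231.0])]
hat th 0.36 0.6466582097323083
```

0.36 rad and falling at about 0.2 rad/s: two more rows, then release.

Call:
move_arm(
  plan=[
    [[0,0,0],[0,0,0],-1],
    [[0,0,0],[0,0,0],-1],
    [[0,0,0],[0,0.003,-0.02],-1],
    [[0,0,0],[0,0.003,-0.06],-1],
    [[0,0,0],[0,0.003,-0.07],-1],
  ],
)

```text
t: 13.58
eef_pos: [474.3, 90.9, 251.2]
tcp_rot: [3.14, 0.0, 1.799]
ft_force: [0.9, -1.3, -0.0]
opening: 0.004
grip_force: 0.0
```

Call:
move_arm(
  plan=[
    [[0,0,0],[0,0,0],-1],
    [[0,0,0],[0,0,0],-1],
    [[0,0,0],[0,0,0],-1],
    [[0,0,0],[0,0,0],-1],
    [[0,0,0],[0,0,0],-1],
  ],
)

```text
t: 14.2
eef_pos: [474.2, 90.9, 249.6]
tcp_rot: [-3.141, 0.0, 1.799]
ft_force: [0.2, 0.6, 0.1]
opening: 0.007
grip_force: 0.0
```

```bash
python3 l.py
python3 - <<'E'
from h import *
print(W([-60,-145,110])); to(W([-60,-145,250])[0],1.8)
E
```

```text
14.25 (np.float64(1.293), np.float64(7.9), 0.94, array([205. , 232.5])) (np.float64(0.262), 0.55, [281.0, 219.5], array([287.3, 217.5])) [-0.75640588 -0.45365901  0.07198027]
[(np.int32(49), [311.7, 197.8]), (np.int32(19), [294.6, 202.6]), (np.int32(20), [275.4, 210.7]), (np.int32(20), [255.6, 219.3])]
hat th 0.10999999999999999 1.2544908870619813
[[ 591.21877866 -135.85096319  110.        ]]
t 14.4 shift m [-2.473e-01  6.260e-02 -2.000e-04] turn [-0.   0.  -0.1]
```

Call:
move_arm(
  plan=[
    [[0,0,0],[-0.247,0.063,0],-1],
    [[0,0,0],[-0.247,0.063,0],-1],
    [[0,0,0],[-0.247,0.063,0],-1],
    [[0,0,0],[-0.247,0.063,0],-1],
    [[0,0,0],[-0.247,0.063,0],-1],
  ],
)

```text
t: 15.02
eef_pos: [592.5, -138.8, 248.9]
tcp_rot: [-3.141, 0.0, 1.796]
ft_force: [0.5, -0.3, 0.1]
opening: 0.007
grip_force: 0.0
```

```bash
python3 l.py
python3 - <<'E'
from h import *
w=eyes.read_camera("wrist");s=eyes.read_camera("scene");t=eyes.read_camera("top")
P=W([[-60,-118,110],[-60,-164,110]]);print(P,[proj(c,P).round() for c in (w,s,t)])
to(W([-60,-145,250])[0],1.8)
c=cv2.resize(s["img"][150:310,180:340],(400,300));d=cv2.resize(w["img"],(400,300));e=cv2.resize(t["img"][130:290,190:370],(400,300))
f=cv2.resize(s["img"][120:240,270:390],(400,300))
cv2.imwrite("pics/m2.png",cv2.cvtColor(np.hstack([np.vstack([c,f]),np.vstack([d,e])]),cv2.COLOR_RGB2BGR))
E
```

```text
15.075 (np.float64(1.327), np.float64(7.0), 0.72, array([204.6, 233.7])) (np.float64(0.2), 0.62, [280.6, 217.2], array([286.3, 215.5])) [-0.44494483 -0.14059082 -0.09662422]
[(np.int32(26), [311.0, 191.7]), (np.int32(29), [309.0, 198.6]), (np.int32(15), [293.0, 200.0]), (np.int32(23), [273.4, 208.4]), (np.int32(17), [254.1, 216.2])]
hat th 0.06000000000000005 4.270024006011094
[[ 585.15113965 -109.54157786  110.        ]
 [ 595.48859871 -154.3649751   110.        ]] [array([[281., 174.],
       [281., 223.]]), array([[206., 227.],
       [181., 237.]]), array([[347., 221.],
       [368., 219.]])]
t 15.38 shift m [-0.0015 -0.0004  0.0003] turn [0. 0. 0.]
```

View pics/m2.png

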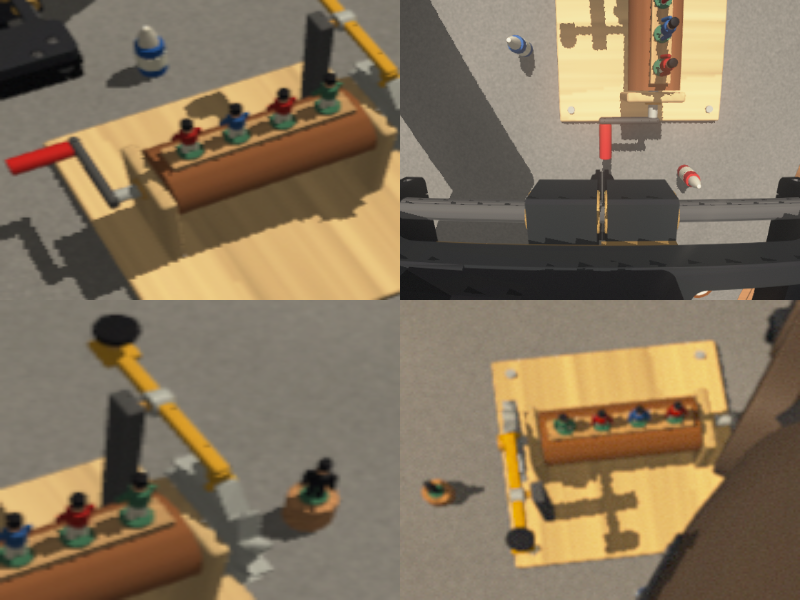

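The soldiers are upright and the pawl is down. In the wrist picture the crank bar is at about (287,195), roughly 2 mm to +x of the prediction. Going down onto it.

Call:
move_arm(
  plan=[
    [[0,0,0],[0,0.002,0.05],-1],
    [[0,0,0],[0,0.002,0.1],-1],
    [[0,0,0],[0,0.002,0.12],-1],
    [[0,0,0],[0,0.002,0.125],-1],
    [[0,0,0],[0,0.002,0.125],-1],
  ],
)

```text
t: 16.0
eef_pos: [593.8, -134.7, 125.6]
tcp_rot: [3.141, 0.001, 1.8]
ft_force: [0.0, -0.2, -0.0]
opening: 0.006
grip_force: 0.0
```

Call:
move_arm(
  plan=[
    [[0,0,0],[0,0,0.001],-1],
    [[0,0,0],[0,0,0.002],-1],
    [[0,0,0],[0,0,0.003],-1],
    [[0,0,0],[0,0,0.003],-1],
  ],
)

```text
t: 16.5
eef_pos: [593.4, -135.0, 121.9]
tcp_rot: [3.142, 0.0, 1.799]
ft_force: [-1.0, -0.6, 0.8]
opening: 0.001
grip_force: 0.0
```

Call:
move_arm(
  plan=[
    [[0,0,0],[0,0,0.0005],-1],
    [[0,0,0],[0,0,0.001],-1],
    [[0,0,0],[0,0,0.0015],-1],
    [[0,0,0],[0,0,0.0015],-1],
  ],
)

```text
t: 17.0
eef_pos: [593.4, -135.0, 120.3]
tcp_rot: [-3.141, 0.0, 1.799]
ft_force: [0.3, -0.2, 0.0]
opening: 0.005
grip_force: 0.0
```

Call:
move_arm(
  plan=[
    [[0,0,0],[0,0,0.0005],-1],
    [[0,0,0],[0,0,0.001],-1],
    [[0,0,0],[0,0,0.001],-1],
  ],
)

```text
t: 17.38
eef_pos: [593.4, -135.0, 119.3]
tcp_rot: [-3.141, 0.0, 1.799]
ft_force: [-0.4, 0.5, 0.2]
opening: 0.007
grip_force: 0.0
```

Call:
move_arm(
  plan=[
    [[0,0,0],[0,0,0.0004],-1],
    [[0,0,0],[0,0,0.0008],-1],
    [[0,0,0],[0,0,0.0008],-1],
  ],
)

```text
t: 17.75
eef_pos: [593.5, -135.0, 118.5]
tcp_rot: [-3.142, 0.0, 1.799]
ft_force: [-0.9, -0.2, 0.1]
opening: 0.003
grip_force: 0.0
```

Call:
move_arm(
  plan=[
    [[0,0,0],[0,0,0.0004],-1],
    [[0,0,0],[0,0,0.0007],-1],
    [[0,0,0],[0,0,0.0007],-1],
  ],
)

```text
t: 18.12
eef_pos: [593.5, -135.1, 117.9]
tcp_rot: [-3.142, 0.0, 1.799]
ft_force: [-0.3, 0.8, 0.5]
opening: 0.002
grip_force: 0.1
```

Call:
move_arm(
  plan=[
    [[0,0,0],[0,0,0.0004],-1],
    [[0,0,0],[0,0,0.0006],-1],
    [[0,0,0],[0,0,0.0006],-1],
  ],
)

```text
t: 18.5
eef_pos: [593.5, -135.0, 117.5]
tcp_rot: [3.141, 0.0, 1.799]
ft_force: [-2.5, 0.6, 4.3]
opening: 0.007
grip_force: 2.1
```

Call:
move_arm(
  plan=[
    [[0,0,0],[0,0,0.0003],-1],
    [[0,0,0],[0,0,0.0006],-1],
    [[0,0,0],[0,0,0.0006],-1],
  ],
)

```text
t: 18.88
eef_pos: [593.5, -135.0, 117.1]
tcp_rot: [3.141, 0.0, 1.799]
ft_force: [-3.6, 1.4, 7.9]
opening: 0.007
grip_force: 3.9
```

Call:
move_arm(
  plan=[
    [[0,0,0],[0,0,0.0004],-1],
    [[0,0,0],[0,0,0.0004],-1],
    [[0,0,0],[0,0,0.0004],-1],
    [[0,0,0],[0,0,0.0004],-1],
    [[0,0,0],[0,0,0.0004],-1],
  ],
)

```text
t: 19.5
eef_pos: [593.4, -135.1, 117.0]
tcp_rot: [3.141, 0.0, 1.799]
ft_force: [-3.7, 0.3, 9.8]
opening: 0.008
grip_force: 5.0
```

About 10 N has been held for half a second, so I come away slowly upward.

Call:
move_arm(
  plan=[
    [[0,0,0],[0,0,0],-1],
    [[0,0,0],[0,0,-0.004],-1],
    [[0,0,0],[0,0,-0.03],-1],
    [[0,0,0],[0,0,-0.09],-1],
    [[0,0,0],[0,0,-0.14],-1],
  ],
)

```text
t: 20.12
eef_pos: [593.5, -135.0, 258.1]
tcp_rot: [3.141, 0.0, 1.799]
ft_force: [0.3, -0.6, -0.6]
opening: 0.006
grip_force: 0.0
```

Call:
move_arm(
  plan=[
    [[0,0,0],[0,0,0],-1],
    [[0,0,0],[0,0,0],-1],
    [[0,0,0],[0,0,0],-1],
  ],
)

```text
t: 20.5
eef_pos: [593.1, -134.9, 254.7]
tcp_rot: [-3.14, -0.001, 1.799]
ft_force: [0.8, 0.6, 0.4]
opening: 0.003
grip_force: 0.0
```

```bash
python3 l.py
python3 - <<'E'
from h import *
s=eyes.read_camera("scene")
cv2.imwrite("pics/fin.png",cv2.cvtColor(cv2.resize(s["img"][110:360,170:400],(600,600)),cv2.COLOR_RGB2BGR))
E
```

```text
20.55 (np.float64(1.361), np.float64(8.8), 0.56, array([206.7, 233.8])) (np.float64(0.165), 0.6, [281.7, 215.5], array([285.7, 214.3])) [ 0.69400015 -0.02749651  0.22331497]
[(np.int32(26), [310.9, 191.3]), (np.int32(16), [293.0, 199.8]), (np.int32(31), [308.7, 198.8]), (np.int32(21), [273.5, 208.1]), (np.int32(17), [254.1, 216.2])]
hat th 0.06000000000000005 4.2858519592918745
```

View pics/fin.png

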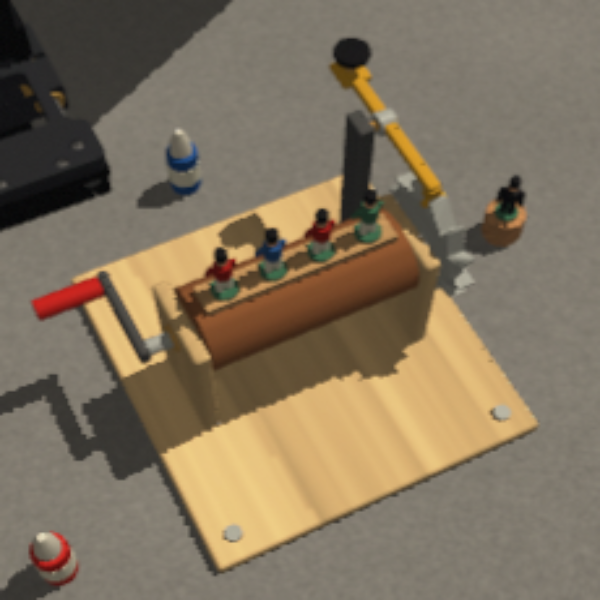

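The hats haven't moved since before the push, so the drum is at rest upright. The pawl is down, the bystanders are standing and the robot is clear.

```bash
python3 -c "
from cell import env
print(env.job_done())"
```

```text
the job is handed in; nothing more can be done
None
```

The job is handed in, with no verdict returned: the pawl caught the drum with the soldiers upright, held a push of about 10 N on the crank for half a second, the highest force I read was about 20 N (briefly, on the pad, mostly side drag), and the soldiers and bystanders were not touched.

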